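# Stack spacers and drilled cover on a pump body and check the holes with plug gauges

### The arm

A 6-joint arm with a two-finger parallel gripper is mounted at the origin on the work surface. World frame = base frame: x ahead of the robot, y to its left, z up, the work surface at z = 0. Lengths are in m, angles in rad, forces in N, time in s.
With the tool pointing down it reaches from about 0.35 to 0.725 m from the base axis. Payload 6 kg.
Tool frame: the origin (TCP) lies on the centre line of the jaws, within the pads' length; the fingertips stand 14 mm ahead of it and the grasp point (between the pads) lies 5 mm behind it; z points along the fingers, y is the line along which they close (so a half turn about z gives the same grasp; the last joint's range is limited). The gripper opens to 85 mm and grips with 20 to 120 N. Pads are 22 mm wide; open, the fingers measure 114 mm over their backs; the gripper's body (76 mm by 85 mm) begins 54 mm behind the grasp point. The pads swing forward as they close: fully open they stand 13 mm farther back than shut.
Start: joints at [-1.001, 0.04, 0.085, 0, -1.615, -0.334], TCP at [0.14, -0.583, 0.245] pointing down, gripper open.
Joint ranges: [-2.56, 2.56], [-1.29, 2.01], [-1.08, 1.49], [-3.29, 1.98], [-2.81, -0.18], [-2.99, 2.99]. Speed limits (rad/s): [2.57, 2.57, 3.01, 3.14, 3.14, 3.14].

### API

Orientations are given as a rotation vector (axis times angle).
In Python, from bench import manip gives the robot as it stands. Calls block until the motion is done:
- manip.move_to(position, orientation): joint-space move of the TCP to a pose.
- manip.line_to(position, frame=None, rate=0.15, stop_force=None): straight line of the TCP; frame=None keeps the orientation; rate is the mean speed in m/s. With stop_force (N) it stops when the force on the tool has changed by that much, and returns True; else False.
- manip.move_j(angles): joint-space move.
- manip.set_gripper(opening, f_grip=None): finger opening in m; f_grip is the grip in N (None keeps the last); returns when the fingers have stopped.
- manip.pause(seconds).
- manip.solve_ik(position, orientation): joint angles nearest the present ones, or None.
- manip.read_camera(name): name is "scene" or "side" or "wrist"; returns a dict with "img" (384x512x3 uint8, blue, green, red), "camera_matrix" (3x3 intrinsics, pixels), "origin" and "orientation" of the camera in the world. Camera axes: x right, y up, looking along -z (the intrinsics and any distortion apply to the point x, -y, -z); pixel columns grow to the right and rows downward; lengths in m; the calibration is good to about 2 mm. A picture is of the moment at which its call begins. There is no depth.
A pose or a line that the arm cannot do raises manip.MotionError and nothing moves.
- manip.job_done(): hands the job in; it is judged then, once.
Readings, each from a call of its own:
- manip.current_clock(): time.
- manip.current_joints(): joint angles.
- manip.current_qvel(): joint speeds.
- manip.current_joint_torque(): joint torques, N m.
- manip.current_eef_pos(): TCP position.
- manip.current_eef_rot(): TCP orientation.
- manip.current_ft_force(): force on the tool from outside, world axes, zero at the start.
- manip.current_moment(): the same for the moment, N m.
- manip.current_width(): finger opening in m.
- manip.current_finger_force(): force on a finger pad.
Only numpy, scipy, OpenCV 4.12 (cv2) and the standard library are available. Lean on these libraries where they do the work, as an engineer would, in place of code of your own. Each camera call takes 0.05 s, during which the arm holds its last target. There are 200 camera calls.

### The job

First lower every spacer plate lying on the bench over the two locating pins of the pump body until all lie flush, then open the vise, lift the drilled cover out and lower it over the same pins until it lies flush on the spacers. Then check that the holes line up by pushing one plug gauge fully home, to its shoulder, in each of the cover's two gauge holes, and leave the vise jaw pushed shut against its stop. Leave everything else on the bench where it is.

Things in the scene. Friction and masses are not known exactly. Their poses are not given: they have to be found in the camera images.
- pump_body: fixed aluminium pump casting with a foot 200 x 90 x 12 mm, on it a block 170 (x) x 52 (y) mm, its flat top 45 mm above the bench. On its x axis, either side of the centre: upright locating pins at 61 mm, 10 mm across, 55 mm above the top (100 mm above the bench), last 5 mm tapered; square 16 mm pockets at 36 mm, 32 mm deep. Origin at the centre of its underside
- stack_seat (a point): centre of the pump body's flat top, midway between the two locating pins, 45 mm above the bench; axes as the pump body
- spacer1: loose flat steel spacer plate, 150 (x) x 56 (y) x 8 mm, flat on the bench at the start; origin at the centre of its underside. On its x axis, either side of the centre: round 12 mm locating holes at 61 mm, square 14 mm openings at 36 mm, all right through; fits either way round. One to three spacers are there; an absent one reads None. Bare spacers may get knocked aside
- spacer2: loose flat steel spacer plate, 150 (x) x 56 (y) x 8 mm, flat on the bench at the start; origin at the centre of its underside. On its x axis, either side of the centre: round 12 mm locating holes at 61 mm, square 14 mm openings at 36 mm, all right through; fits either way round. One to three spacers are there; an absent one reads None. Bare spacers may get knocked aside
- spacer3: loose flat steel spacer plate, 150 (x) x 56 (y) x 8 mm, flat on the bench at the start; origin at the centre of its underside. On its x axis, either side of the centre: round 12 mm locating holes at 61 mm, square 14 mm openings at 36 mm, all right through; fits either way round. One to three spacers are there; an absent one reads None. Bare spacers may get knocked aside
- cover: loose drilled aluminium plate, 150 (x) x 56 (y) x 10 mm, flat in the vise at the start, underside 45 mm above the bench. A grip lug 20 (x) x 36 (y) mm on its middle rises 30 mm above the plate. On its x axis, either side of the centre: round locating holes (12 mm) at 61 mm, round gauge holes (10 mm) at 36 mm; fits either way round. Origin at the centre of its underside, z up
- cover_hole_a (a point): mouth of one 10 mm gauge hole, on the cover's top face, at x = -36 mm in the cover's frame
- cover_hole_b (a point): mouth of the other 10 mm gauge hole, at x = +36 mm in the cover's frame
- vise: fixed low blue drill-press vise, 215 (its x) x 110 (its y) x 66 mm high. The cover lies between the jaws, above the vise's origin, its long axis along the vise's y, overhanging both ends of the jaws. The fixed jaw is on the +x side. Origin on the bench, under the middle of the clamped part
- vise_jaw (a joint): sliding jaw: 0 = shut against its stop, 0.05 = fully open (50 mm); slides along the vise's -x with about 3 N of friction and stays where left. A lip on the jaw overlaps the cover's edge by 6 mm, 1.5 mm above the plate, so the cover cannot be lifted until the jaw is opened at least 10 mm
- jaw_grip (a point): top centre of the dark upright grip post on the sliding jaw, 101 mm above the bench: the post is 16 (vise x) x 20 (vise y) mm and stands 35 mm above the jaw's top face (66 mm); it moves with the jaw; axes as the vise
- gauge1: loose plug gauge, upright in the stand at the start: round steel pin 8 mm across, 45 mm long, nose tapered, below a dark square handle 14 x 14 x 50 mm tall (95 mm in all) whose underside is the shoulder that stops it. Origin on the axis at the lower tip, z up; x and y square to the handle's faces and, at the start, along the stand's x and y
- gauge2: loose plug gauge, upright in the stand at the start: round steel pin 8 mm across, 45 mm long, nose tapered, below a dark square handle 14 x 14 x 50 mm tall (95 mm in all) whose underside is the shoulder that stops it. Origin on the axis at the lower tip, z up; x and y square to the handle's faces and, at the start, along the stand's x and y
- stand: fixed pale wooden gauge stand, 36 (its x) x 120 (its y) x 52 mm high, with two deep holes 36 mm either side of its centre along y, in which the two gauges hang by their shoulders. Origin at the centre of its underside
- parts_jar: bystander: small closed jar, 48 mm across, 60 mm tall, standing between the vise and the pump body; origin at the centre of its underside
- wrench: bystander: steel spanner lying flat near the robot
- screwdriver: bystander: screwdriver lying on the bench
- bearing: bystander: plain steel bearing ring, 56 mm across, 16 mm high; origin at the centre of its underside
- mug: bystander: white mug, 80 mm across, 90 mm tall; origin at the centre of its underside
- tape_roll: bystander: black roll of tape lying flat, 90 mm across, 22 mm high

How it is judged:
By the outcome, as a careful person would: the job done as asked, in the order asked, and still so for the second after the job is handed in, with the robot touching nothing.
Of spacer1, spacer2, spacer3 only 1 to 3 are there at a start; the rules pass over those that are not, and their reading is None.
At some moment in a run one of spacer1, spacer2, spacer3 may be knocked a few centimetres aside while the robot is not near it.
It also fails if it takes over 210 s, if anything falls off the work surface, if the arm or the gripper's body presses on something with over 40 N, if the wrist force passes 120 N, or if a joint passes its speed limit or range.

## Working session

There is one attempt and no reset: what is moved stays moved. The work goes in short steps, each a Python script; the robot and the scene stay as the last script left them, time stands still between calls to the robot, and variables do not carry over. Pictures are saved under pics/ and viewed, at most 14 in all, crops included, and the job is handed in when it is done.

```bash
ls; mkdir -p pics; python3 - <<'E'
from bench import manip
import cv2,numpy as np
for n in ["scene","side","wrist"]:
    c=manip.read_camera(n); cv2.imwrite(f"pics/{n}0.png",c["img"]); print(n,c["camera_matrix"],c["origin"],c["orientation"],[k for k in c])
    np.savez(f"{n}0.npz",**{k:v for k,v in c.items()})
print(manip.current_clock(),manip.current_eef_rot())
E
```

```text
pics
scene [[414.39171874   0.         251.05517849]
 [  0.         414.39171874 190.8398601 ]
 [  0.           0.           1.        ]] [ 1.34929502 -0.36261352  0.79176224] [0.79034884 0.4838025  1.0302193 ] ['img', 'camera_matrix', 'origin', 'orientation']
side [[351.80192252   0.         256.230252  ]
 [  0.         351.80192252 189.46211551]
 [  0.           0.           1.        ]] [0.218111  0.6029555 0.8264096] [ 0.25880761 -0.95598121 -2.43506186] ['img', 'camera_matrix', 'origin', 'orientation']
wrist [[276.95952965   0.         255.88209202]
 [  0.         276.95952965 191.08679904]
 [  0.           0.           1.        ]] [ 0.06588651 -0.60189822  0.37359748] [-0.21650373 -0.27630477  1.79192702] ['img', 'camera_matrix', 'origin', 'orientation']
0.15 [ 3.69548885e-01 -3.11947349e+00 -2.06790930e-03]
```

View pics/scene0.png

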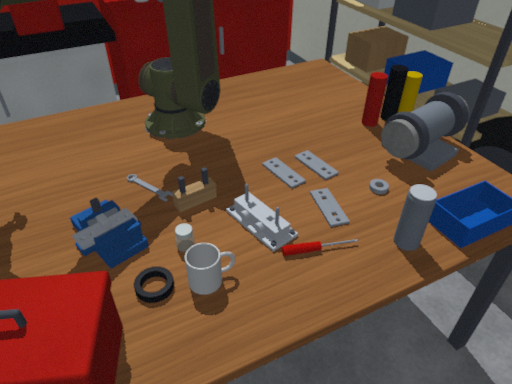

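View pics/side0.png

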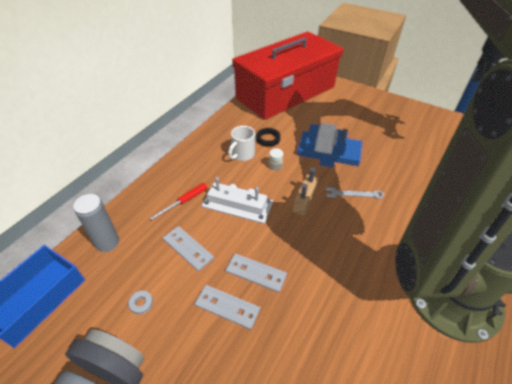

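```bash
cat > h.py <<'E'
import numpy as np,cv2
from scipy.spatial.transform import Rotation as R
try:
    from bench import manip
except Exception: pass
def ray(c,uv):
    K=c["camera_matrix"];p=np.linalg.inv(K)@[uv[0],uv[1],1]
    return np.array(c["origin"]),R.from_rotvec(c["orientation"]).apply([p[0],-p[1],-p[2]])
def on_z(c,uv,z):
    o,d=ray(c,uv); return o+d*(z-o[2])/d[2]
def proj(c,P):
    q=R.from_rotvec(c["orientation"]).inv().apply(np.atleast_2d(P)-c["origin"])
    q=q*[1,-1,-1]; q=q@np.array(c["camera_matrix"]).T; return q[:,:2]/q[:,2:]
def down(yaw):   # tool z down, tool y axis at angle yaw (world)
    y=np.array([np.cos(yaw),np.sin(yaw),0]);z=np.array([0,0,-1.]);x=np.cross(y,z)
    return R.from_matrix(np.c_[x,y,z]).as_rotvec()
def cam(n,save=None):
    c=manip.read_camera(n)
    if save: cv2.imwrite(f"pics/{save}.png",c["img"]); np.savez(f"{save}.npz",**c)
    return c
def load(f): return dict(np.load(f))
E
python3 - <<'E'
from h import *
s=load("scene0.npz"); d=load("side0.npz")
for n,a,b,z in [("spA",(283,172),(256,271),.008),("spB",(316,165),(228,306),.008),("spC",(329,207),(188,247),.008),("pump",(262,215),(238,200),.045),("pinL",(247,185),(268,187),.1),("pinR",(278,210),(217,182),.1),("gA",(182,181),(312,173),.1),("gB",(205,170),(307,193),.1),("vise",(110,225),(328,140),.066),("jar",(184,232),(276,152),.06),("mug",(204,262),(240,130),.09),("screw",(320,246),(180,200),0.01),("wrench",(148,186),(354,193),0)]:
    print(n,on_z(s,a,z).round(3),on_z(d,b,z).round(3))
w=load("wrist0.npz");T=R.from_rotvec([3.69548885e-01,-3.11947349e+00,-2.0679e-03]).inv()
print("cam in tool",T.apply(w["origin"]-np.array([.14,-.583,.245])),(T*R.from_rotvec(w["orientation"])).as_matrix().round(3))
E
```

```text
spA [0.46  0.2   0.008] [0.457 0.202 0.008]
spB [0.475 0.314 0.008] [0.465 0.319 0.008]
spC [0.662 0.234 0.008] [0.654 0.237 0.008]
pump [0.642 0.028 0.045] [0.613 0.048 0.045]
pinL [0.572 0.019 0.1  ] [0.54  0.001 0.1  ]
pinR [0.696 0.044 0.1  ] [0.674 0.062 0.1  ]
gA [ 0.478 -0.131  0.1  ] [ 0.458 -0.116  0.1  ]
gB [ 0.459 -0.057  0.1  ] [ 0.436 -0.036  0.1  ]
vise [ 0.524 -0.34   0.066] [ 0.492 -0.323  0.066]
jar [ 0.625 -0.182  0.06 ] [ 0.615 -0.182  0.06 ]
mug [ 0.762 -0.181  0.09 ] [ 0.757 -0.185  0.09 ]
screw [0.778 0.125 0.01 ] [0.782 0.117 0.01 ]
wrench [ 0.329 -0.198  0.   ] [ 0.339 -0.203  0.   ]
cam in tool [ 0.07649674 -0.00088567 -0.12858743] [[ 0.001  0.954  0.301]
 [ 1.    -0.001  0.   ]
 [ 0.001  0.301 -0.954]]
```

View pics/wrist0.png

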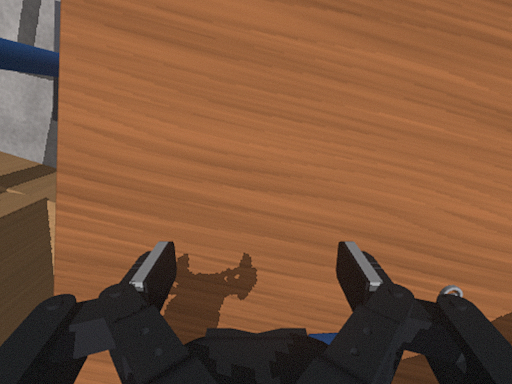

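```bash
python3 - <<'E'
from h import *
def go(p,yaw,name):
    for y in (yaw,yaw+np.pi,yaw-np.pi):
        q=manip.solve_ik(p,down(y))
        print(name,round(y,2),None if q is None else np.round(q,2))
    manip.move_to(p,down(yaw)); return cam("wrist",name)
# yaw = direction of tool y; 
ims=[]
ims.append(go([.50,-.33,.28],0.0,"w_vise"))
ims.append(go([.46,-.08,.25],0.0,"w_stand"))
ims.append(go([.60,.03,.25],0.0,"w_pump"))
ims.append(go([.52,.24,.25],0.0,"w_sp"))
a=np.vstack([np.hstack([i["img"] for i in ims[:2]]),np.hstack([i["img"] for i in ims[2:]])])
cv2.imwrite("pics/m1.png",cv2.resize(a,(800,600),interpolation=cv2.INTER_AREA)); print(manip.current_clock())
E
```

```text
w_vise 0.0 [-0.25  0.04  0.15  0.   -1.68 -2.89]
w_vise 3.14 [-0.25  0.04  0.15  0.   -1.68  0.25]
w_vise -3.14 [-0.25  0.04  0.15  0.   -1.68  0.25]
w_stand 0.0 [ 0.26 -0.32 -0.23  0.   -1.66  2.88]
w_stand 3.14 [ 0.26 -0.32 -0.23  0.   -1.66 -0.26]
w_stand -3.14 [ 0.26 -0.32 -0.23  0.   -1.66 -0.26]
w_pump 0.0 [ 0.38  0.04  0.1   0.   -1.62  2.76]
w_pump 3.14 [ 0.38  0.04  0.1   0.   -1.62 -0.38]
w_pump -3.14 [ 0.38  0.04  0.1   0.   -1.62 -0.38]
w_sp 0.0 [ 0.78 -0.03  0.02  0.   -1.62  2.36]
w_sp 3.14 [ 0.78 -0.03  0.02  0.   -1.62 -0.78]
w_sp -3.14 [ 0.78 -0.03  0.02  0.   -1.62 -0.78]
8.9167
```

View pics/m1.png

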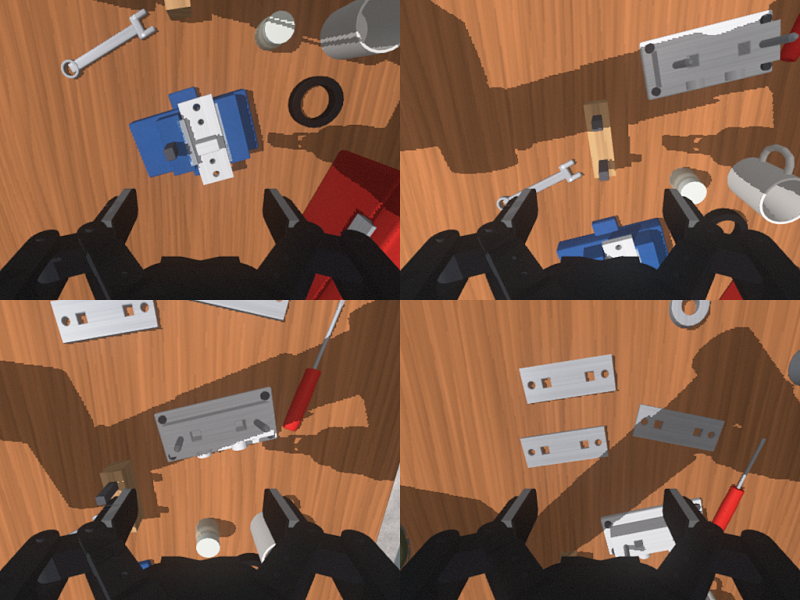

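```bash
python3 - <<'E'
from h import *
c=[.63,.035,.22]; out=[]
for k,y in enumerate((np.pi/2+.2,-np.pi/2+.2)):
    manip.move_to(c,down(y)); w=cam("wrist",f"pp{k}")
    u,v=proj(w,[.634,.034,.06])[0].astype(int); print(u,v)
    im=w["img"][max(0,v-100):v+100,u-65:u+65]; out.append(cv2.resize(im,(400,600 if im.shape[0]==200 else im.shape[0]*3)))
h=min(o.shape[0] for o in out)
cv2.imwrite("pics/pp.png",np.hstack([o[:h] for o in out])); print([o.shape for o in out],manip.current_clock())
E
```

```text
254 181
256 175
[(600, 400, 3), (600, 400, 3)] 15.0833
```

View pics/pp.png

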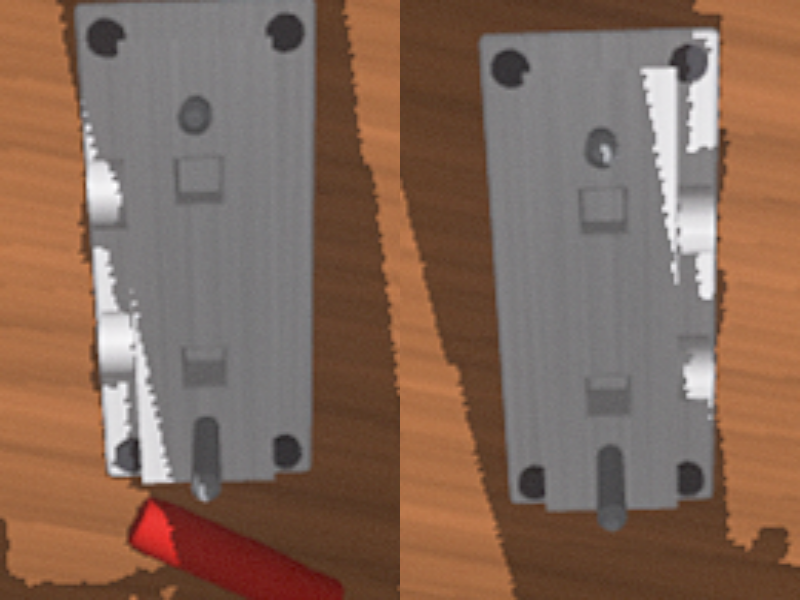

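```bash
python3 - <<'E'
from h import *
C=[(254,181),(256,175)]
P=[[(198.5,179.5),(205,366)],[(203,210),(208,395.5)]]
T=[[(194,112),(206,490)],[(200,153),(211.5,521)]]
for k in (0,1):
    w=load(f"pp{k}.npz")
    f=lambda p,z:on_z(w,(C[k][0]-65+p[0]*130/400,C[k][1]-100+p[1]/3),z)
    for z,L in ((.045,P[k]),(.1,T[k])):
        a,b=[f(p,z) for p in L]; d=b-a
        print(k,z,a[:2].round(4),b[:2].round(4),"mid",((a+b)/2)[:2].round(4),np.hypot(*d[:2]).round(4),np.arctan2(d[1],d[0]).round(4))
E
```

```text
0 0.045 [0.5934 0.0241] [0.6635 0.0407] mid [0.6285 0.0324] 0.072 0.2333
0 0.1 [0.5677 0.0181] [0.6871 0.046 ] mid [0.6274 0.032 ] 0.1226 0.2294
1 0.045 [0.6639 0.0396] [0.5935 0.0232] mid [0.6287 0.0314] 0.0723 -2.9132
1 0.1 [0.6877 0.0456] [0.5699 0.0178] mid [0.6288 0.0317] 0.121 -2.9094
```

```bash
cat >> h.py <<'E'
def spacers(w,verbose=False):
    """grey plates of 150x56 on the bench: list of (centre, angle, hole span)"""
    hsv=cv2.cvtColor(w["img"],cv2.COLOR_BGR2HSV)
    m=((hsv[...,1]<60)&(hsv[...,2]>70)).astype(np.uint8)*255
    cs,hi=cv2.findContours(m,cv2.RETR_CCOMP,cv2.CHAIN_APPROX_NONE)
    if hi is None: return []
    out=[]
    for i,c in enumerate(cs):
        if hi[0][i][3]>=0 or cv2.contourArea(c)<800: continue
        X=np.array([on_z(w,p[0],.008)[:2] for p in c])
        (cx,cy),(a,b),_=r=cv2.minAreaRect((X*1000).astype(np.float32))
        hs=[]; j=hi[0][i][2]
        while j>=0:
            if cv2.contourArea(cs[j])>8:
                M=cv2.moments(cs[j]); hs.append(on_z(w,(M["m10"]/M["m00"],M["m01"]/M["m00"]),.008)[:2])
            j=hi[0][j][0]
        if verbose: print("blob",np.round([cx,cy,a,b],1),len(hs))
        if not(142<max(a,b)<160 and 52<min(a,b)<64): continue
        bx=cv2.boxPoints(r); e=max((bx[1]-bx[0],bx[2]-bx[1]),key=np.linalg.norm)
        ang=np.arctan2(e[1],e[0]); ang=(ang+np.pi/2)%np.pi-np.pi/2
        c0=np.array([cx,cy])/1000; span=None
        if len(hs)>=2:
            hs=np.array(hs); t=(hs-c0)@[np.cos(ang),np.sin(ang)]
            p,q=hs[t.argmin()],hs[t.argmax()]
            if abs(np.linalg.norm(q-p)-.122)<.006:
                c0=(p+q)/2; span=np.linalg.norm(q-p); ang=np.arctan2(*(q-p)[::-1])
        out.append((c0,ang,span))
    return out
E
python3 - <<'E'
from h import *
print(spacers(load("w_sp.npz"),True)); print(spacers(load("w_pump.npz"),True))
E
```

```text
blob [602.2  11.7 139.7 123.5] 1
blob [457.6 202.  151.1  57.4] 4
blob [657.1 236.4  56.6 151.8] 4
blob [468.6 317.6 150.9  57.1] 4
blob [653.9 411.5  60.   36. ] 0
[(array([0.45820135, 0.20253202]), np.float64(0.14997331824067395), np.float64(0.1207892857413782)), (array([0.65609512, 0.23695452]), np.float64(-0.189599794175168), np.float64(0.12072221729386322)), (array([0.4689365 , 0.31779639]), np.float64(0.14614044962246697), np.float64(0.12101568570829141))]
blob [ 617.6 -204.6   95.5   49.2] 2
blob [ 732.  -202.2   41.4  123.6] 0
blob [ 977.9 -166.9   47.   259.1] 0
blob [629.6  28.5 201.4  97.8] 3
blob [658.  206.7 145.3  26.4] 0
blob [457.7 200.8 151.4  58.1] 4
[(array([0.45862467, 0.20065744]), np.float64(0.15147507401108093), np.float64(0.12084555019424321))]
```

```bash
cat >> h.py <<'E'
SEAT=np.array([.6286,.0318]); TH=.231
def look_spacer(near):
    """hover over the spacer nearest 'near', return refined (centre, angle)"""
    near=np.array(near)
    for h in (.25,.15):
        ang=.15 if h==.25 else best[1]
        manip.move_to([*near,h],down(ang+np.pi/2))
        L=spacers(cam("wrist"))
        L=[s for s in L if np.linalg.norm(s[0]-SEAT)>.1]
        if not L: print("none at",h); return None
        best=min(L,key=lambda s:np.linalg.norm(s[0]-near)); near=best[0]
    print("spacer",best); return best
def pick_spacer(best):
    c,a,_=best; manip.set_gripper(.066,60)
    manip.move_to([*c,.06],down(a+np.pi/2))
    hit=manip.line_to([*c,.002],rate=.03,stop_force=4)
    z=manip.current_eef_pos()[2]; print("touch",hit,z)
    zg=z+.0035; manip.line_to([*c,zg],rate=.05)
    manip.set_gripper(.03,60); print("width",manip.current_width(),"zg",zg,manip.current_eef_pos())
    manip.line_to([*c,.2],rate=.2)
    print("width",manip.current_width(),"F",np.round(manip.current_ft_force(),1)); return zg
def place_spacer(zg,k):
    o=down(TH+np.pi/2)
    manip.move_to([*SEAT,zg+.13],o)
    zt=zg+.045+.008*k
    f0=manip.current_ft_force()
    hit=manip.line_to([*SEAT,zg+.09],rate=.04,stop_force=8)
    print("past tips",hit,manip.current_eef_pos()[2]-zt,np.round(manip.current_ft_force()-f0,1))
    if hit: return False
    hit=manip.line_to([*SEAT,zt-.002],rate=.05,stop_force=8)
    e=manip.current_eef_pos()[2]-zt
    print("seat",hit,e,np.round(manip.current_ft_force()-f0,1)); return abs(e)<.0035
E
python3 - <<'E'
from h import *
b=look_spacer([.458,.2025])
zg=pick_spacer(b)
ok=place_spacer(zg,0); print(ok,manip.current_clock()); open("zg","w").write(str(zg))
if ok:
    manip.set_gripper(.066); manip.line_to([*SEAT,.2]); 
    cam("wrist","k1"); print(manip.current_clock())
E
```

```text
spacer (array([0.45636909, 0.20170658]), np.float64(0.14979147387080285), np.float64(0.12040828327272353))
touch True 0.007527745836345199
width 0.05399405940745532 zg 0.011027745836345198 [0.45659368 0.20184688 0.01149005]
width 0.054014302938540835 F [-0.5  0.2 -3.1]
past tips False 0.04494774895182901 [-3.8  0.5  0. ]
seat True 0.0005167700891348451 [-1.4  0.   6.8]
True 25.625
27.075
```

```bash
python3 - <<'E'
from h import *
for k,n in ((1,[.469,.318]),(2,[.656,.237])):
    b=look_spacer(n)
    if b is None: break
    zg=pick_spacer(b)
    if not .05<manip.current_width()<.058: print("bad grasp");break
    ok=place_spacer(zg,k); print(ok,manip.current_clock())
    if not ok: break
    manip.set_gripper(.066); manip.line_to([*SEAT,.22])
w=cam("wrist","k2"); print(spacers(w,True)); print(manip.current_clock())
E
```

```text
spacer (array([0.48339077, 0.36571168]), np.float64(0.1463148622932967), np.float64(0.12035628214641678))
touch True 0.00753295093485903
width 0.05380723897527639 zg 0.01103295093485903 [0.48355542 0.36586544 0.01143455]
width 0.05397253115091094 F [-0.1 -0.3 -2.6]
past tips False 0.03695162669015245 [-3.   0.6 -0.3]
seat True 0.00040962192794241625 [-0.3  0.8  6.4]
True 36.025
spacer (array([0.65632081, 0.2363696 ]), np.float64(-0.1937168972999524), np.float64(0.12031334565869647))
touch True 0.007612044881218084
width 0.05385662171881042 zg 0.011112044881218084 [0.65645725 0.2364552  0.01142735]
width 0.05407812728613663 F [-0.  -0.3 -2.4]
past tips False 0.028994546001939417 [-1.4  1.4 -0.3]
seat True 0.00031019417401696725 [-1.1  1.9  7. ]
True 45.3333
blob [ 995.  -106.5   64.6   89.1] 0
blob [ 781.2 -208.6  106.4  180.3] 1
blob [ 621.5 -198.3   49.6   86.1] 0
blob [635.9  33.7 215.2  90.7] 4
[]
46.8
```

View pics/k2.png

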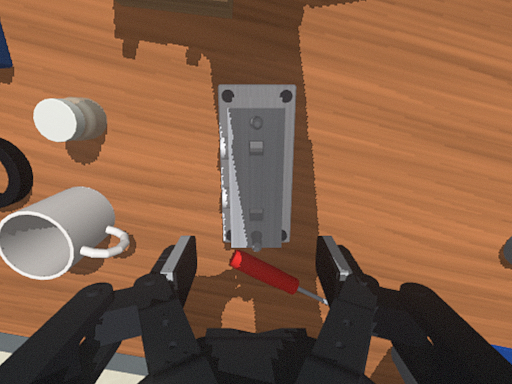

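```bash
python3 - <<'E'
from h import *
manip.move_to([.50,-.335,.25],down(.33+np.pi/2)); w=cam("wrist","v1")
u,v=proj(w,[.50,-.335,.06])[0].astype(int); print(u,v)
im=w["img"][v-100:v+100,u-130:u+130]; cv2.imwrite("pics/v1c.png",cv2.resize(im,None,fx=3,fy=3,interpolation=cv2.INTER_CUBIC)); print(manip.current_clock())
E
```

```text
256 171
48.3
```

View pics/v1c.png

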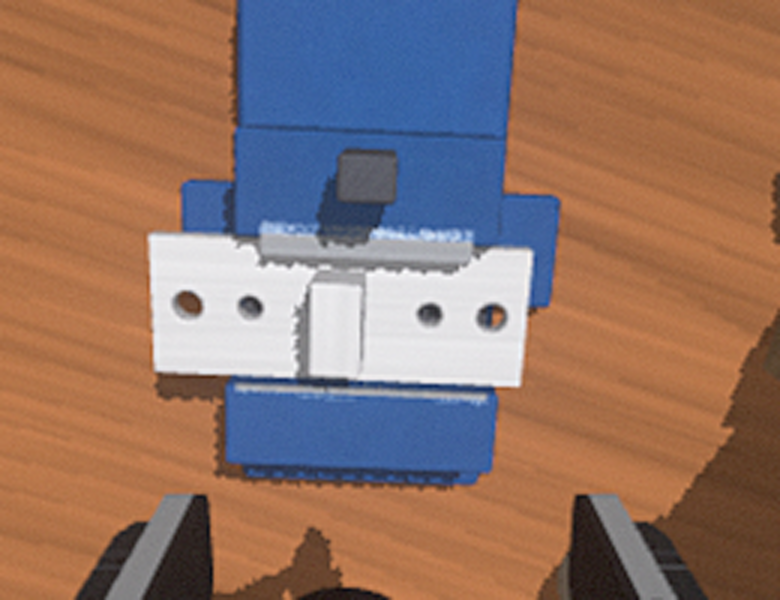

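```bash
python3 - <<'E'
from h import *
w=load("v1.npz"); f=lambda x,y,z:on_z(w,(126+x/3,71+y/3),z)
L=[f(*p,.055) for p in((188,304),(492,317),(250,306),(430,314))]
for a,b in (L[:2],L[2:]): d=b-a; print(((a+b)/2).round(4),np.hypot(*d[:2]).round(4),np.arctan2(d[1],d[0]).round(4))
print("post",f(367,177,.101).round(4),[f(*p,.101)[:2].round(4) for p in((340,150),(397,152),(394,203),(337,201))])
vx=np.arctan2(d[1],d[0])-np.pi/2;print(vx)
d=f(367,177,.101)-(L[0]+L[1])/2; print("post in vise frame",d[:2]@np.array([np.cos(vx),np.sin(vx)]),d[:2]@np.array([-np.sin(vx),np.cos(vx)]))
E
```

```text
[ 0.5115 -0.3523  0.055 ] 0.122 1.859
[ 0.5113 -0.3524  0.055 ] 0.0722 1.8573
post [ 0.4539 -0.359   0.101 ] [array([ 0.4487, -0.3701]), array([ 0.4432, -0.3523]), array([ 0.459 , -0.3479]), array([ 0.4646, -0.3659])]
0.2865321593344212
post in vise frame -0.05708886611020176 0.009778093609638615
```

```bash
python3 - <<'E'
from h import *
vx=.2865; X=np.array([np.cos(vx),np.sin(vx)]); o=down(vx+np.pi/2); p=np.array([.4539,-.359])
manip.set_gripper(.045,40); manip.move_to([*p,.14],o)
print(manip.line_to([*p,.090],rate=.06,stop_force=6))
manip.set_gripper(.01,40); print("w",manip.current_width())
q=p-.040*X
print(manip.line_to([*q,.090],rate=.06,stop_force=25),manip.current_eef_pos(),np.round(manip.current_ft_force(),1))
manip.set_gripper(.045); manip.line_to([*q,.16])
manip.move_to([.50,-.335,.25],o); w=cam("wrist","v2")
u,v=proj(w,[.50,-.335,.06])[0].astype(int); print(u,v)
im=w["img"][v-100:v+100,u-130:u+130]; cv2.imwrite("pics/v2c.png",cv2.resize(im,None,fx=3,fy=3,interpolation=cv2.INTER_CUBIC)); print(manip.current_clock())
E
```

```text
False
w 0.019288610897835266
False [ 0.41578385 -0.37000357  0.0906094 ] [-0.8  5.3  4.1]
255 172
52.95
```

View pics/v2c.png

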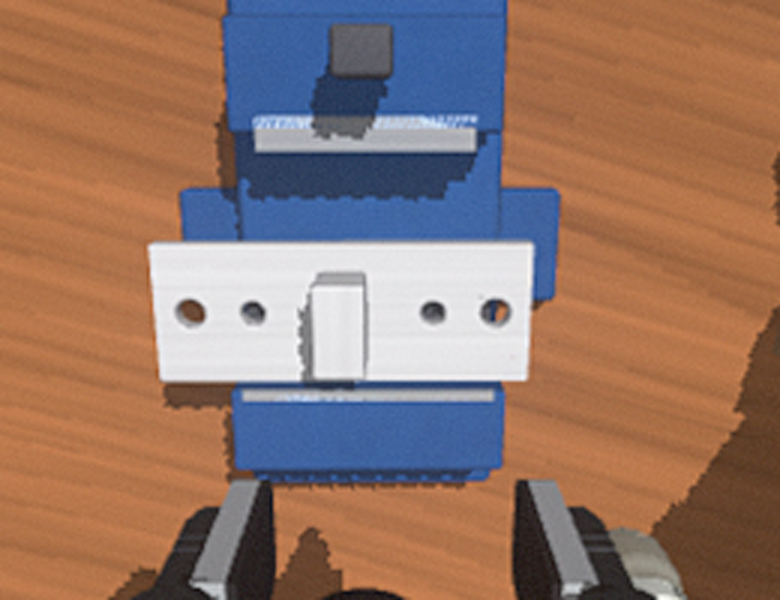

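```bash
python3 - <<'E'
from h import *
w=load("v2.npz"); f=lambda x,y,z:on_z(w,(125+x/3,72+y/3),z)
a,b=f(190,312,.055),f(496,312.5,.055); d=b-a; c=((a+b)/2)[:2]; ang=np.arctan2(d[1],d[0]); print(c,np.hypot(*d[:2]),ang)
assert np.linalg.norm(c-[.5114,-.3523])<.004
manip.set_gripper(.045,80); manip.move_to([*c,.13],down(ang))
print(manip.line_to([*c,.0765],rate=.06,stop_force=6))
manip.set_gripper(.01,80); print("w",manip.current_width()); z0=manip.current_eef_pos()[2]
print("lift",manip.line_to([*c,.22],rate=.1,stop_force=25),manip.current_width(),np.round(manip.current_ft_force(),1))
off=z0-.045; zt=.045+.024+off; print("z0",z0,"zt",zt)
manip.move_to([*SEAT,off+.13],down(TH)); f0=manip.current_ft_force()
hit=manip.line_to([*SEAT,off+.09],rate=.04,stop_force=8)
print("tips",hit,manip.current_eef_pos()[2]-zt,np.round(manip.current_ft_force()-f0,1))
if not hit:
    hit=manip.line_to([*SEAT,zt-.002],rate=.04,stop_force=8)
    print("seat",hit,manip.current_eef_pos()[2]-zt,np.round(manip.current_ft_force()-f0,1))
cam("side","s3");print(manip.current_clock())
E
```

```text
[ 0.51155737 -0.3523458 ] 0.12243620119490994 1.857409006264365
False
w 0.018250750224073426
lift False 0.01829397143499257 [-0.1  0.2 -4. ]
z0 0.07725501385841567 zt 0.10125501385841568Traceback (most recent call last):
  File "<stdin>", line 10, in <module>
bench.MotionError: the arm cannot take that pose within its joint ranges
```

```bash
python3 - <<'E'
from h import *
z0=.077255; off=z0-.045; zt=.069+off
print(manip.current_joints().round(2))
for z in (off+.13,.2,.12):
  for y in (TH,TH+np.pi,TH-np.pi): print(z,y,manip.solve_ik([*SEAT,z],down(y)))
E
```

```text
[-0.28  0.1   0.1  -0.   -1.57 -1.  ]
0.162255 0.231 None
0.162255 3.372592653589793 [ 0.36805362  0.1237542   0.02259034  0.         -1.46963247 -0.13705362]
0.162255 -2.9105926535897932 [ 3.68053624e-01  1.23754198e-01  2.25903442e-02  4.44089210e-16
 -1.46963247e+00 -1.37053624e-01]
0.2 0.231 None
0.2 3.372592653589793 [ 0.36805362  0.11741368  0.08431613  0.         -1.53769877 -0.13705362]
0.2 -2.9105926535897932 [ 3.68053624e-01  1.17413685e-01  8.43161297e-02  4.44089210e-16
 -1.53769877e+00 -1.37053624e-01]
0.12 0.231 None
0.12 3.372592653589793 [ 0.36805362  0.13841176 -0.03874764  0.         -1.39363693 -0.13705362]
0.12 -2.9105926535897932 [ 3.68053624e-01  1.38411755e-01 -3.87476395e-02  4.44089210e-16
 -1.39363693e+00 -1.37053624e-01]
```

Use TH+π.

```bash
python3 - <<'E'
from h import *
z0=.077255; off=z0-.045; zt=.069+off
manip.move_to([*SEAT,.22],down(TH+np.pi)); manip.line_to([*SEAT,off+.115],rate=.1); f0=manip.current_ft_force()
hit=manip.line_to([*SEAT,off+.09],rate=.03,stop_force=8)
print("tips",hit,manip.current_eef_pos()[2]-zt,np.round(manip.current_ft_force()-f0,1))
if not hit:
    hit=manip.line_to([*SEAT,zt-.002],rate=.04,stop_force=8)
    print("seat",hit,manip.current_eef_pos()[2]-zt,np.round(manip.current_ft_force()-f0,1))
print(manip.current_clock(),manip.current_width())
E
```

```text
tips False 0.020988315703744265 [-1.6  0.8 -1.2]
seat True 2.383928021834625e-06 [ 0.6 -0.5  7.3]
60.5667 0.01790904088393854
```

```bash
python3 - <<'E'
from h import *
manip.set_gripper(.04); manip.line_to([*SEAT,.22])
print(manip.current_clock())
out=[]
for n,p,y,t in (("g0",[.628,.033,.22],TH+np.pi/2,[.6286,.0318,.08]),("g1",[.455,-.085,.24],np.pi,[.46,-.085,.08])):
    manip.move_to(p,down(y)); w=cam("wrist",n); u,v=proj(w,t)[0].astype(int); print(n,u,v)
    im=w["img"][v-95:v+95,u-65:u+65]; out.append(cv2.resize(im,(390,570),interpolation=cv2.INTER_CUBIC))
cv2.imwrite("pics/g.png",np.hstack(out)); print(manip.current_clock())
E
```

```text
61.8583
g0 255 183
g1 251 179
64.6667
```

View pics/g.png

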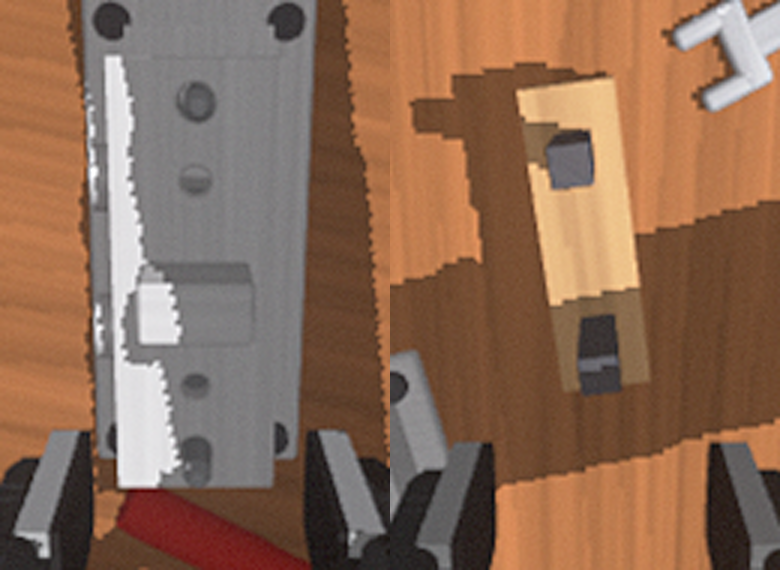

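```bash
python3 - <<'E'
from h import *
w=load("g0.npz"); f=lambda x,y,z:on_z(w,(255-65+x/3,183-95+y/3),z)
a,b=f(195,180,.079),f(195.5,385,.079);d=b-a;print(a,b,(a+b)/2,np.hypot(*d[:2]),np.arctan2(d[1],d[0]))
w=load("g1.npz"); f=lambda x,y,z:on_z(w,(251-65+x/3,179-95+y/3),z)
a,b=f(570.5-390,166.5,.102),f(600-390,370,.102);d=b-a;print(a,b,np.hypot(*d[:2]),np.arctan2(d[1],d[0]))
s=load("scene0.npz");dd=load("side0.npz"); print(proj(s,[a,b]),proj(dd,[a,b]))
E
```

```text
[0.59365519 0.02307644 0.079     ] [0.66351123 0.03977636 0.079     ] [0.62858321 0.0314264  0.079     ] 0.07182445694683917 0.23465778157066952
[ 0.46494314 -0.13001905  0.102     ] [ 0.45550584 -0.06079874  0.102     ] 0.06986067093767122 1.7062980765457008
[[180.66930436 177.72330142]
 [203.1151093  169.13767841]] [[312.12854716 168.83138096]
 [304.70758946 184.39203635]]
```

```bash
cat >> h.py <<'E'
def look_gauge(g,yaw):
    """camera straight above gauge g; centre and angle of the handle's top face (z=.102)"""
    tx=R.from_rotvec(down(yaw)).apply([1,0,0])[:2]
    manip.move_to([*(np.array(g)-.0765*tx),.18],down(yaw)); w=cam("wrist")
    hsv=cv2.cvtColor(w["img"],cv2.COLOR_BGR2HSV)
    m=((hsv[...,1]<70)&(hsv[...,2]<140)).astype(np.uint8)
    n,lab,st,ce=cv2.connectedComponentsWithStats(m)
    u=proj(w,[*g,.102])[0]; k=min((i for i in range(1,n) if st[i][4]>100),key=lambda i:np.linalg.norm(ce[i]-u))
    ys,xs=np.where(lab==k); r=cv2.minAreaRect(np.c_[xs,ys].astype(np.float32))
    c=on_z(w,r[0],.102); print("gauge",c.round(4),"px",np.round(r[1],1),"exp",14*277/(w["origin"][2]-.102)/1000,r[2],ce[k].round(1),u.round(1))
    return c[:2],w
E
python3 - <<'E'
from h import *
manip.set_gripper(.04)
o=[]
for g in ((.4649,-.130),(.4555,-.061)):
    c,w=look_gauge(g,1.706); u,v=proj(w,[*g,.102])[0].astype(int); im=w["img"][max(0,v-40):v+40,u-40:u+40]; o.append(cv2.resize(im,(390,390)))
cv2.imwrite("pics/gg.png",np.hstack(o)); print(manip.current_clock())
E
```

```text
gauge [ 0.4655 -0.1308  0.102 ] px [19. 18.] exp 18.692876922254317 90.0 [256.3 104.6] [257.2 103.7]
gauge [ 0.4563 -0.059   0.102 ] px [20. 19.] exp 18.661210696202495 90.0 [258.4 105. ] [255.8 103.5]
66.575
```

View pics/gg.png

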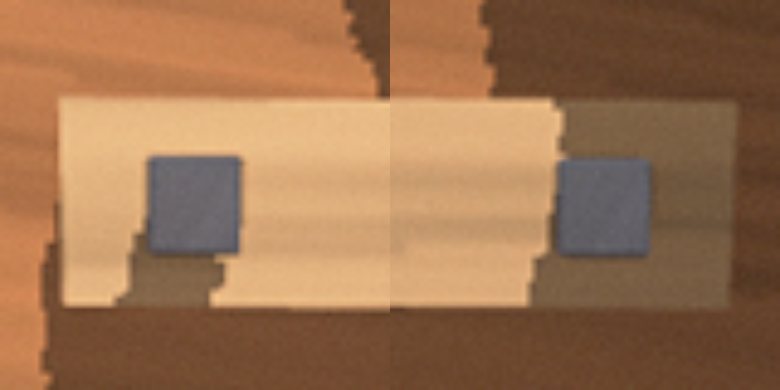

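```bash
cat >> h.py <<'E'
def gauge(g,h):
    yg=1.70; yp=TH+.0015+np.pi/2
    manip.set_gripper(.035,50); manip.move_to([*g,.16],down(yg))
    print("down",manip.line_to([*g,.078],rate=.08,stop_force=5))
    manip.set_gripper(.005,50); zg=manip.current_eef_pos()[2]; print("w",manip.current_width(),zg)
    print("lift",manip.line_to([*g,.22],rate=.12,stop_force=15),manip.current_width())
    manip.move_to([*h,.22],down(yp)); manip.line_to([*h,zg+.085],rate=.12)
    f0=manip.current_ft_force(); zt=zg+.027
    offs=[(0,0)]+[(r*np.cos(t),r*np.sin(t)) for r in (.0008,.0015) for t in np.arange(6)*np.pi/3]
    for dx in offs:
        q=np.array(h)+dx
        manip.line_to([*q,zg+.077],rate=.05)
        hit=manip.line_to([*q,zt+.025],rate=.03,stop_force=5)
        print(np.round(dx,4),hit,(manip.current_eef_pos()[2]-zt).round(4),np.round(manip.current_ft_force()-f0,1))
        if not hit: break
    else: return False
    hit=manip.line_to([*q,zt-.003],rate=.03,stop_force=10)
    e=manip.current_eef_pos()[2]-zt; print("home",hit,e,np.round(manip.current_ft_force()-f0,1),manip.current_clock()); return abs(e)<.003
def release_up(h):
    manip.set_gripper(.035); manip.line_to([*h,.24],rate=.15)
MID=np.array([.6286,.0316]); D=.036*np.array([np.cos(.2325),np.sin(.2325)])
E
python3 - <<'E'
from h import *
if gauge([.4655,-.1308],MID+D): release_up(MID+D)
E
```

```text
down False
w 0.01335983497820178 0.0785469345139235
lift False 0.013242133384623586
[0 0] False 0.0253 [ 0.6  0.1 -0.1]
home True 2.7404296522370863e-05 [-1.7  0.6  3.6] 73.8417
```

```bash
python3 - <<'E'
from h import *
if gauge([.4563,-.059],MID-D):
    release_up(MID-D)
    vx=.2865; X=np.array([np.cos(vx),np.sin(vx)]); o=down(vx+np.pi/2); p=np.array([.4539,-.359]); q=p-.04*X
    manip.set_gripper(.045,40); manip.move_to([*q,.16],o); print(manip.line_to([*q,.090],rate=.06,stop_force=6))
    manip.set_gripper(.01,40); print("w",manip.current_width())
    hit=manip.line_to([*(p+.004*X),.090],rate=.05,stop_force=15)
    print("jaw",hit,(manip.current_eef_pos()[:2]-p)@X,np.round(manip.current_ft_force(),1),manip.current_clock())
E
```

```text
down False
w 0.013577417131527407 0.07857088455911575
lift False 0.013214758192748925
[0 0] False 0.0253 [-0.5 -0.8  0.2]
home True 1.6051244164677625e-05 [-1.   0.1  3.7] 82.6083
False
w 0.019190578975616348
jaw False 0.001935915091900439 [-9.9  3.9  7.6] 88.5667
```

```bash
python3 - <<'E'
from h import *
vx=.2865; X=np.array([np.cos(vx),np.sin(vx)]); o=down(vx+np.pi/2); p=np.array([.4539,-.359])
hit=manip.line_to([*(p+.009*X),.090],rate=.03,stop_force=18)
print(hit,(manip.current_eef_pos()[:2]-p)@X,np.round(manip.current_ft_force(),1))
manip.set_gripper(.045); manip.pause(.2)
e=manip.current_eef_pos(); manip.line_to([e[0],e[1],.16])
manip.move_to([.50,-.335,.25],o); w=cam("wrist","v3"); u,v=proj(w,[.50,-.335,.06])[0].astype(int)
A=cv2.resize(w["img"][v-100:v+100,u-65:u+65],(390,600))
manip.move_to([.40,-.30,.30],o); s=cam("scene","s4"); im=s["img"][140:290,215:315]
cv2.imwrite("pics/fin.png",np.hstack([A,cv2.resize(im,(400,600))])); print(u,v,manip.current_clock())
E
```

```text
True 0.0018829946952433271 [-2.8 -1.   3.2]
256 171 91.0917
```

View pics/fin.png

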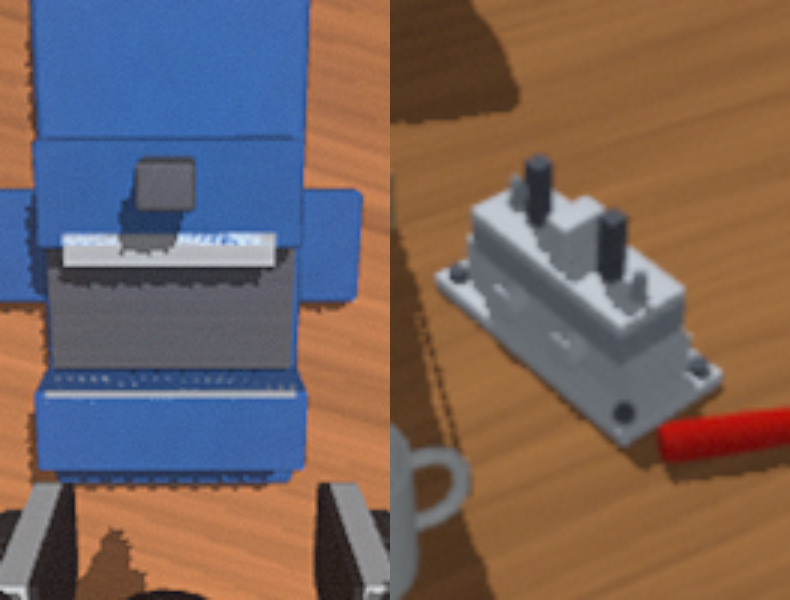

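```bash
python3 - <<'E'
from h import *
w=load("v3.npz"); q=on_z(w,(256-65+166/3,71+184.5/3),.101)[:2]
vx=.2865; X=np.array([np.cos(vx),np.sin(vx)]); print((q-[.4539,-.359])@X)
w2=load("v2.npz"); q2=on_z(w2,(125+361/3,72+51/3),.101)[:2]; print((q2-[.4539,-.359])@X)
E
```

```text
0.001791279365546293
-0.038770937054294116
```

```bash
python3 -c "
from bench import manip
print(manip.job_done())"
```

```text
the job is handed in; nothing more can be done
None
```

I handed the job in at about 91 s, but `job_done()` returned no verdict: all three spacers and the cover are seated on the pins, both gauges are home to their shoulders, and the vise jaw is pushed to a firm stop and released.

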